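Empty the square hopper

ROBOT

A 7-joint arm with a two-finger parallel gripper is mounted at the origin on a cart in front of the work surface, level with it; the furniture and walls round the work are solid. World frame = base frame: x ahead of the robot, y to its left, z up, the work surface at z = 0. Lengths are in m, angles in rad, forces in N, time in s.
With the tool pointing down it reaches from about 0.35 to 0.9 m from the base axis. Payload 19.9 kg.
Tool frame: the origin (TCP) lies midway between the tips of the shut fingers; the grasp point (between the pads) lies 19 mm behind it; z points along the fingers, y is the line along which they close (so a half turn about z gives the same grasp; the last joint's range is limited). The gripper opens to 94 mm and grips with 3 to 60 N. Pads are 16 mm wide; open, the fingers measure 119 mm over their backs; the gripper's body (75 mm by 177 mm) begins 78 mm behind the grasp point.
Start: joints at [1.163, 0.417, -0.01, 1.614, 0.005, 1.111, -0.053], TCP at [0.224, -0.584, 0.205] pointing down, gripper open.
Joint ranges: [-2.81, 2.81], [-0.39, 2.02], [-1.27, 1.25], [0.06, 2.57], [-1.19, 4.33], [0.19, 2], [-2.82, 2.82]. Speed limits (rad/s): [1.89, 1.89, 2.39, 2.39, 3.01, 3.01, 3.01].

INTERFACE

Orientations are given as a unit quaternion [w, x, y, z].
In Python, from plant import robot gives the robot as it stands. Calls block until the motion is done:
- robot.move_to(position, orientation): joint-space move of the TCP to a pose.
- robot.move_linear(position, rot=None, velocity=0.15, stop_force=None): straight line of the TCP; rot=None keeps the orientation; velocity is the mean speed in m/s. With stop_force (N) it stops when the force on the tool has changed by that much, and returns True; else False.
- robot.movej(angles): joint-space move.
- robot.gripper_open() and robot.gripper_close(grasp_force=None): open the fingers fully, or close them until they stop; grasp_force is the grip in N (None keeps the last).
- robot.hold(seconds).
- robot.ik(position, orientation): joint angles nearest the present ones, or None.
- robot.get_image(name): name is "scene" or "side" or "wrist"; returns a dict with "image" (400x640x3 uint8, red, green, blue), "intrinsics" (3x3 intrinsics, pixels), "world_from_camera" (4x4, takes a point from camera to world coordinates). Camera axes: x right, y down, z forward; pixel columns grow to the right and rows downward; lengths in m; the calibration is good to about 2 mm. A picture is of the moment at which its call begins. There is no depth.
A pose or a line that the arm cannot do raises robot.PlanningError and nothing moves.
- robot.hand_in(): hands the job in; it is judged then, once.
Readings, each from a call of its own:
- robot.current_time(): time.
- robot.current_q(): joint angles.
- robot.current_joint_velocities(): joint speeds.
- robot.current_joint_efforts(): joint torques, N m.
- robot.current_tool_pos(): TCP position.
- robot.current_ee_rot(): TCP orientation.
- robot.current_wrist_force(): force on the tool from outside, world axes, zero at the start.
- robot.current_ft_torque(): the same for the moment, N m.
- robot.current_width(): opening from 0.0 (shut) to 1.0 (fully open).
- robot.current_grasp_force(): force on a finger pad.
Only numpy, scipy, OpenCV 4.12 (cv2) and the standard library are available. Lean on these libraries where they do the work, as an engineer would, in place of code of your own. Each camera call takes 0.05 s, during which the arm holds its last target. There are 200 camera calls.

TASK

Two small steel ball hoppers stand on the desk, each shut by a slide gate with a black knob at the front. Draw the gate of the square hopper all the way out until it reaches its end stop, so that it stays open, and let go of the knob; leave the gate of the round hopper shut.

Things in the scene. Friction and masses are not known exactly. Their poses are not given: they have to be found in the camera images.
- square_knob (a point): Knob of the square hopper's gate: upright black cylinder, diameter 20 mm, 48 mm high, on the front end of a flat pull bar (14 mm wide, 5 mm thick) that leads back to the gate. The point is on its axis, 20 mm below its top, about 145 mm above the desk. The gate is drawn out along the point's own -x axis: level, away from the hopper, towards the robot within 0.2 rad of world -x; +z is up.
- square_hopper: The hopper with a square steel bin, 128 mm wide, top 258 mm above the desk, on four legs over a catch tray; fixed to the desk. Origin: middle of its foot, on the desk; x and z axes parallel to the knob's. With the gate shut the knob is 155 mm in front (-x); the bin's front rim is 64 mm in front, the gate's stop bar 115 to 125 mm in front, its top 123 mm above the desk.
- square_gate (a joint): How far the gate of the square hopper is drawn out, in m: 0 is shut, 0.080 is at its end stop. It starts up to 0.008 out. It slides with a friction of about 3 N, has no spring and stays where it is left.
- round_gate (a joint): How far the gate of the other hopper is drawn out, in m, in the same way. That hopper has a round steel funnel, 120 mm in diameter and as high; its stand, bar and knob are the same. The two hoppers stand side by side, middles 0.17 m or more apart, and may have changed places.

How it is judged:
By the outcome, as a careful person would: the job done as asked, in the order asked, and still so for the second after the job is handed in, with the robot touching nothing.
It also fails if it takes over 29 s, if anything falls off the work surface, if the arm or the gripper's body presses on something with over 40 N, if the wrist force passes 120 N, or if a joint passes its speed limit or range.

## Working session

There is one attempt and no reset: what is moved stays moved. The work goes in short steps, each a Python script; the robot and the scene stay as the last script left them, time stands still between calls to the robot, and variables do not carry over. Pictures are saved under pics/ and viewed, at most 10 in all, crops included, and the job is handed in when it is done.

```bash
mkdir -p pics; python3 - <<'E'
from plant import robot
import cv2,numpy as np
for n in("scene","side"):
    d=robot.get_image(n); cv2.imwrite(f"pics/{n}0.png",d["image"][:,:,::-1])
    print(n,d["intrinsics"].round(1).tolist(),d["world_from_camera"].round(3).tolist())
print(robot.current_time(),robot.current_ee_rot())
E
```

```text
scene [[398.1, 0.0, 322.4], [0.0, 398.1, 194.2], [0.0, 0.0, 1.0]] [[0.827, -0.372, 0.422, 0.29], [-0.562, -0.556, 0.613, -0.4], [0.006, -0.744, -0.669, 0.684], [0.0, 0.0, 0.0, 1.0]]
side [[454.8, 0.0, 318.9], [0.0, 454.8, 201.8], [0.0, 0.0, 1.0]] [[-0.243, -0.801, 0.547, 0.075], [-0.97, 0.209, -0.124, 0.23], [-0.015, -0.56, -0.828, 0.955], [0.0, 0.0, 0.0, 1.0]]
0.1 [-5.15209338e-04  9.83315609e-01  1.81906922e-01 -1.36174907e-04]
```

View pics/scene0.png

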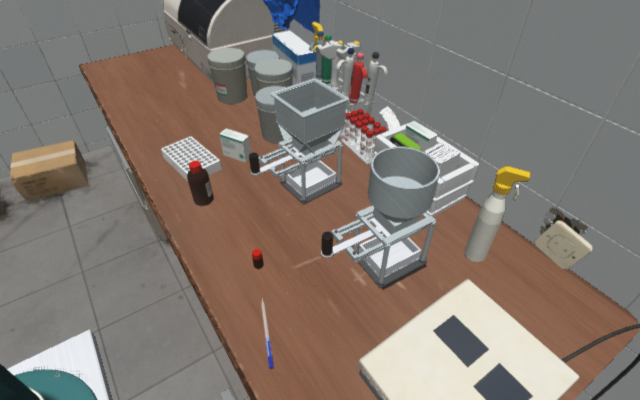

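View pics/side0.png

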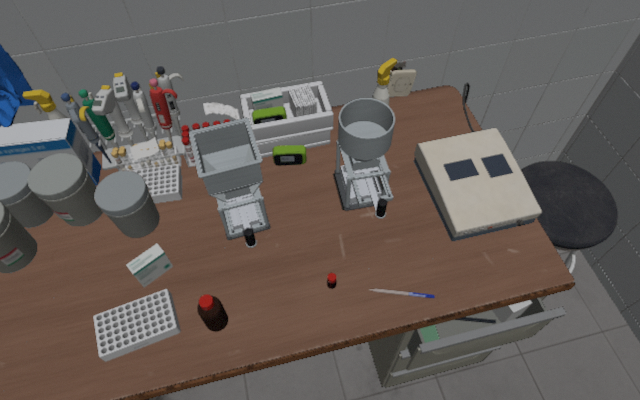

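The square hopper's knob is at about (255,163) in scene and (250,238) in side. The round hopper's knob is at (327,243) and (381,208). Next I segment the knobs and view zoomed crops.

```bash
cat > h.py <<'E'
import cv2,numpy as np
from plant import robot
def ray(d,uv):
    T=d["world_from_camera"]; r=T[:3,:3]@np.linalg.inv(d["intrinsics"])@[uv[0],uv[1],1]
    return T[:3,3],r/np.linalg.norm(r)
def plane(d,uv,z):
    o,r=ray(d,uv); return o+r*(z-o[2])/r[2]
def tri(a,ua,b,ub):
    A=0;c=0;L=[ray(a,ua),ray(b,ub)]
    for o,r in L:
        P=np.eye(3)-np.outer(r,r); A=A+P; c=c+P@o
    p=np.linalg.solve(A,c)
    return p,[np.linalg.norm(np.cross(p-o,r)) for o,r in L]
def blob(img,x,y,w=22,th=60):
    m=(img.max(2)<th).astype(np.uint8); k=np.zeros_like(m); k[y-w:y+w,x-w:x+w]=1
    n,l,s,c=cv2.connectedComponentsWithStats(m*k)
    i=1+s[1:,4].argmax(); pts=np.argwhere(l==i)[:,::-1].astype(np.float32)
    return c[i],s[i],cv2.minAreaRect(pts)
E
python3 - <<'E'
from h import *
a=robot.get_image("scene");b=robot.get_image("side")
for n,s,t in(("square",(255,163),(250,238)),("round",(327,243),(381,208))):
    A=blob(a["image"],*s);B=blob(b["image"],*t)
    print(n,A,B); p,e=tri(a,A[0],b,B[0]); print(p.round(4),np.round(e,4))
A=cv2.resize(a["image"][70:210,230:360],None,fx=4,fy=4,interpolation=cv2.INTER_CUBIC)
B=cv2.resize(b["image"][110:255,180:280],None,fx=4,fy=4,interpolation=cv2.INTER_CUBIC)
cv2.imwrite("pics/A1.png",A[:,:,::-1]);cv2.imwrite("pics/B1.png",B[:,:,::-1])
E
```

```text
square (array([254.        , 162.28025478]), array([249, 153,  10,  20, 157], dtype=int32), ((254.2432403564453, 162.45947265625), (19.39908218383789, 8.548747062683105), 80.53767395019531)) (array([249.13157895, 236.36842105]), array([243, 229,  12,  17, 152], dtype=int32), ((248.5, 237.0), (16.0, 11.0), 90.0))
[0.5641 0.2681 0.1426] [0.0001 0.0001]
round (array([326.7293578 , 243.03211009]), array([322, 232,  11,  23, 218], dtype=int32), ((327.0, 243.0), (22.0, 10.0), 90.0)) (array([381.18248175, 207.24087591]), array([377, 199,  10,  18, 137], dtype=int32), ((381.1153869628906, 207.42306518554688), (8.236878395080566, 17.258220672607422), 11.309932708740234))
[ 0.5639 -0.017   0.1427] [0. 0.]
```

View pics/A1.png

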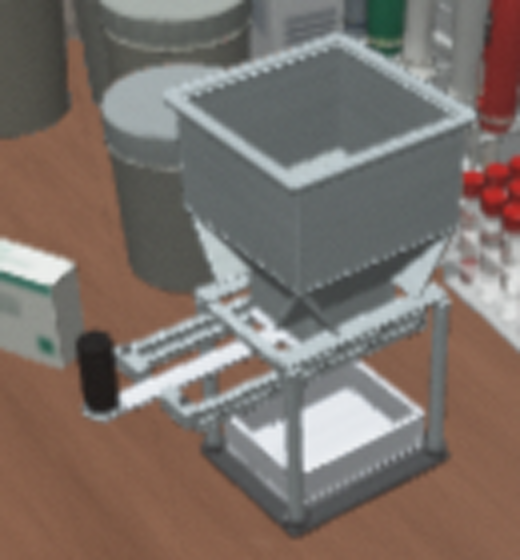

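View pics/B1.png

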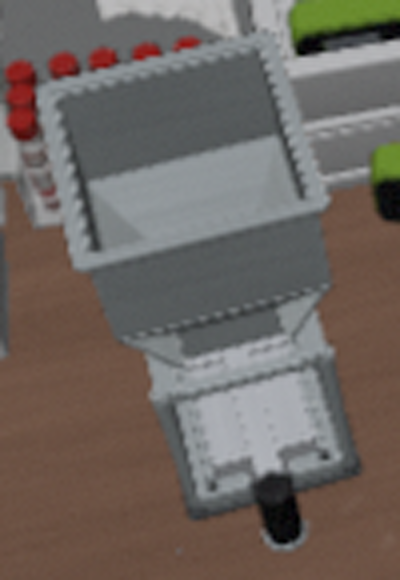

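The crops show the rim's four outer corners. In A1 they are front-left (167,95), back-left (340,36), back-right (474,115) and front-right (294,188). In B1, in the same order, they are (80,268), (40,90), (272,36) and (328,203). The knob stands clear in front of the gate. I triangulate the corners for height and yaw.

```bash
python3 - <<'E'
from h import *
a=robot.get_image("scene");b=robot.get_image("side")
A=np.array([(167,95),(340,36),(474,115),(294,188)])/4+[230,70]-.4
B=np.array([(80,268),(40,90),(272,36),(328,203)])/4+[180,110]-.4
P=np.array([tri(a,u,b,v)[0] for u,v in zip(A,B)]);print(P.round(3))
fl,bl,br,fr=P; x=(bl+br-fl-fr); y=(fl+bl-fr-br)
print("yaw",np.arctan2(x[1],x[0]),np.arctan2(-y[0],y[1]))
c=P.mean(0);k=np.array([.5641,.2681]);d=c[:2]-k;print("c",c,"dist",np.linalg.norm(d),"yaw knob",np.arctan2(d[1],d[0]))
# knob top/bottom check, pixel ends of the knob axis
print("top",tri(a,(253.6,153.5),b,(247.8,229.5))[0],"bot",tri(a,(255,172),b,(251.3,245))[0])
w=robot.get_image("wrist");print(w["world_from_camera"].round(3).tolist())
E
```

```text
[[0.654 0.335 0.254]
 [0.776 0.344 0.254]
 [0.783 0.22  0.256]
 [0.661 0.211 0.256]]
yaw 0.07174885859085126 0.05352055221991579
c [0.71859153 0.27753782 0.2550381 ] dist 0.1547795355024114 yaw knob 0.06101372699612504
top [0.56562402 0.26701301 0.1669177 ] bot [0.5618187  0.26850364 0.113795  ]
[[0.357, -0.908, -0.221, 0.288], [-0.934, -0.347, -0.085, -0.56], [0.0, 0.237, -0.972, 0.384], [0.0, 0.0, 0.0, 1.0]]
```

```bash
cat >> h.py <<'E'
yaw=0.061; K=np.array([.5641,.2681]); ex=np.array([np.cos(yaw),np.sin(yaw)])
Q=[np.array([0,np.cos(t/2),np.sin(t/2),0]) for t in(yaw,yaw+np.pi)]
E
python3 - <<'E'
from h import *
p=robot.current_tool_pos(); robot.move_linear([p[0],p[1],.40],velocity=.25)
q0=robot.current_q(); S=[robot.ik([*K,.40],q) for q in Q]
print([None if s is None else np.round(s,2).tolist() for s in S])
i=min((i for i in(0,1) if S[i] is not None),key=lambda i:abs(S[i]-q0).max()); print(i)
robot.move_to([*K,.40],Q[i]); robot.move_linear([*K,.26],velocity=.2)
w=robot.get_image("wrist"); cv2.imwrite("pics/w1.png",w["image"][:,:,::-1])
T=w["world_from_camera"]; 
for z in(.165,.141):
    c=T[:3,:3].T@(np.array([*K,z])-T[:3,3]); u=w["intrinsics"]@c; print(z,u[:2]/u[2])
print(robot.current_time(),robot.current_tool_pos(),robot.current_q(),robot.current_wrist_force())
E
```

```text
[[0.17, 0.47, -1.0, 1.3, 0.39, 1.58, -2.29], [0.22, 0.5, -1.11, 1.3, 0.45, 1.6, 0.81]]
1
0.165 [320.88448827 205.66954621]
0.141 [320.83388342 199.26258724]
5.3833 [0.56447678 0.26853917 0.26136728] [ 0.22722785  0.5806031  -1.06614667  1.52372951  0.51600714  1.34167723
  0.74475252] [-0.13839486  1.1339385   0.74422791]
```

View pics/w1.png

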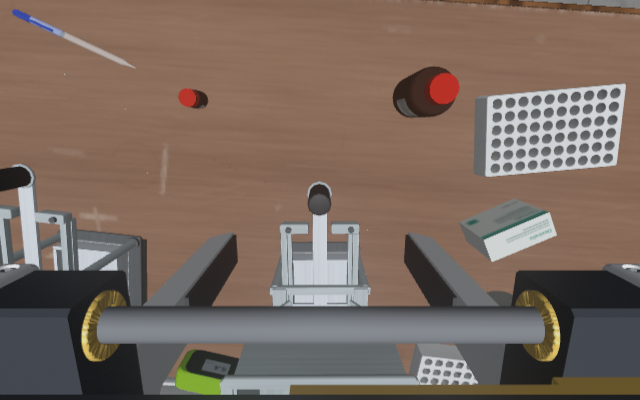

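In the wrist view the knob top is at (319,204), and (321,206) was predicted. The bar runs straight down the picture at column 319, so position and yaw are confirmed. Now I grasp and pull.

```bash
python3 - <<'E'
from h import *
print(robot.move_linear([*K,.128],velocity=.12,stop_force=15), robot.current_tool_pos())
robot.gripper_close(30); p=robot.current_tool_pos()
print(robot.current_width()*94,robot.current_grasp_force(),p,robot.current_wrist_force())
t=p.copy(); t[:2]-=ex*.095
print("stop",robot.move_linear(t,velocity=.05,stop_force=18))
e=robot.current_tool_pos(); print("pulled",(p-e)[:2]@ex,robot.current_wrist_force(),robot.current_width()*94,robot.current_time())
a=robot.get_image("scene");b=robot.get_image("side")
cv2.imwrite("pics/B2.png",cv2.resize(b["image"][100:340,140:400],None,fx=2.4,fy=2.4)[:,:,::-1])
E
```

```text
False [0.56440794 0.26836023 0.12872803]
19.616987958635384 30.000890493392944 [0.56415891 0.26741116 0.12796145] [-1.26455531 -4.42286673  3.61421522]
stop True
pulled 0.08090133692566884 [-1.11971342 -0.12851383  3.70920888] 19.643944736283707 9.225
```

View pics/B2.png

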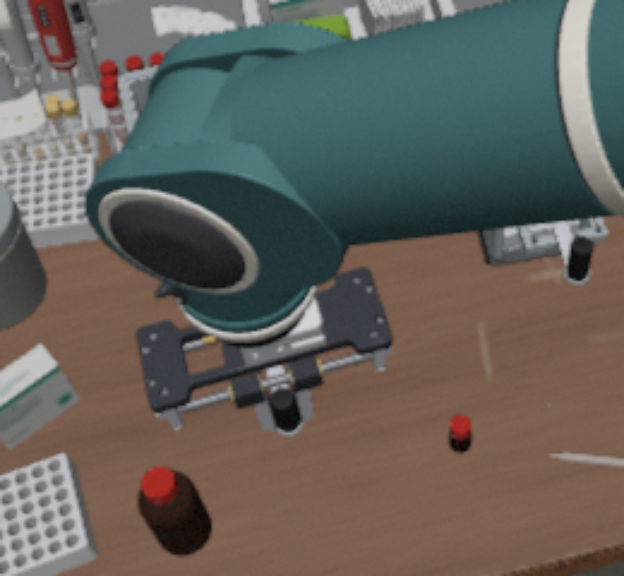

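The knob is held between the fingers at about (285,410) in the crop. The round hopper's knob at (578,260) has not moved. The pull stopped after 81 mm. I lean on the stop once more, release, rise and measure.

```bash
python3 - <<'E'
from h import *
p=robot.current_tool_pos(); t=p.copy(); t[:2]-=ex*.008
print("stop",robot.move_linear(t,velocity=.02,stop_force=15)); e=robot.current_tool_pos(); print("more",(p-e)[:2]@ex,robot.current_wrist_force())
robot.gripper_open(); p=robot.current_tool_pos(); print(p,robot.current_width())
robot.move_linear([p[0],p[1],.30],velocity=.2)
robot.move_linear([.40,.05,.40],velocity=.25)
a=robot.get_image("scene");b=robot.get_image("side")
cv2.imwrite("pics/S3.png",np.vstack([cv2.resize(x["image"],(480,300)) for x in(a,b)])[:,:,::-1])
print(robot.current_time())
E
```

```text
stop True
more 4.71257094129041e-05 [2.26022849 0.99840097 1.9918647 ]
[0.4831062  0.26175431 0.12783077] 1.0012127276661458
13.2333
```

View pics/S3.png

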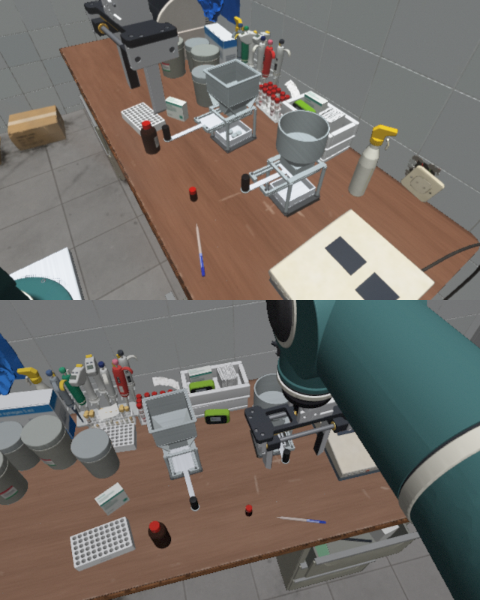

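The square gate is drawn out, with its knob at about (221,176) in scene and (259,270) in side. The round gate still looks shut, and the gripper is clear of both. I measure the final knob positions.

```bash
python3 - <<'E'
from h import *
a=robot.get_image("scene");b=robot.get_image("side")
A=blob(a["image"],221,176,16);B=blob(b["image"],259,270,16)
p,e=tri(a,A[0],b,B[0]); print(A[:2],B[:2],p,np.round(e,4),"out",(K-p[:2])@ex)
print("round",blob(a["image"],327,243)[0],robot.current_tool_pos(),robot.current_wrist_force())
E
```

```text
(array([221.3803681, 176.3190184]), array([216, 167,  11,  20, 163], dtype=int32)) (array([258.46258503, 270.53741497]), array([253, 263,  12,  17, 147], dtype=int32)) [0.48358316 0.26264219 0.14236664] [0.0004 0.0004] out 0.08069980546503511
round [326.7293578  243.03211009] [0.40002869 0.05041894 0.39974335] [-1.00746196  0.67193334  1.28048425]
```

The square gate is 80 mm out at its stop and the round knob is at exactly the same pixels as before.

```bash
python3 -c "
from plant import robot
print(robot.hand_in())"
```

```text
the job is handed in; nothing more can be done
None
```

The square hopper's gate is fully open at its end stop (measured about 81 mm out, nominal 80 mm) with the knob released, the round hopper's gate did not move, and the job was handed in at about 13.4 s.

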